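Stand the can capacitors in their potting cups

TASK

Pick out the four black can capacitors from the parts on the bench and stand each one upright, flat on the floor of the white potting cup of its size: the smallest can in the smallest cup, and so on up to the largest can in the largest cup. Do not tip a can over on the way, and leave the beaker and the transformer where they are.

Things in the scene. Friction and masses are not known exactly. Their poses are not given: they have to be found in the camera images.
- can_xs_mid (a point): The smallest can capacitor: loose upright black cylinder with a bare aluminium top bearing two little brass studs (3 mm high), 22 mm in diameter, 45 mm tall, about 25 g. The point is its centre, on the axis, 22.5 mm above its underside; z is up its axis. It starts upright on the bench (z = 0).
- can_s_mid (a point): The second smallest can capacitor: loose upright black cylinder with a bare aluminium top bearing two little brass studs (3 mm high), 30 mm in diameter, 50 mm tall, about 50 g. The point is its centre, on the axis, 25 mm above its underside; z is up its axis. It starts upright on the bench (z = 0).
- can_m_mid (a point): The second largest can capacitor: loose upright black cylinder with a bare aluminium top bearing two little brass studs (3 mm high), 40 mm in diameter, 55 mm tall, about 95 g. The point is its centre, on the axis, 27.5 mm above its underside; z is up its axis. It starts upright on the bench (z = 0).
- can_l_mid (a point): The largest can capacitor: loose upright black cylinder with a bare aluminium top bearing two little brass studs (3 mm high), 50 mm in diameter, 60 mm tall, about 160 g. The point is its centre, on the axis, 30 mm above its underside; z is up its axis. It starts upright on the bench (z = 0).
- cup_xs_floor (a point): The smallest potting cup, for the 22 mm can: shallow round white plastic cup fixed to the bench, 38 mm inside and 46 mm outside diameter, with two small low ears on opposite sides. Its inner floor lies 5 mm and its rim 13 mm above the bench, so the rim stands 8 mm above the floor. The point is the centre of the inner floor; z is up.
- cup_s_floor (a point): The second smallest potting cup, for the 30 mm can: shallow round white plastic cup fixed to the bench, 46 mm inside and 54 mm outside diameter, with two small low ears on opposite sides. Its inner floor lies 5 mm and its rim 13 mm above the bench, so the rim stands 8 mm above the floor. The point is the centre of the inner floor; z is up.
- cup_m_floor (a point): The second largest potting cup, for the 40 mm can: shallow round white plastic cup fixed to the bench, 56 mm inside and 64 mm outside diameter, with two small low ears on opposite sides. Its inner floor lies 5 mm and its rim 13 mm above the bench, so the rim stands 8 mm above the floor. The point is the centre of the inner floor; z is up.
- cup_l_floor (a point): The largest potting cup, for the 50 mm can: shallow round white plastic cup fixed to the bench, 66 mm inside and 74 mm outside diameter, with two small low ears on opposite sides. Its inner floor lies 5 mm and its rim 13 mm above the bench, so the rim stands 8 mm above the floor. The point is the centre of the inner floor; z is up.
- beaker: Bystander: loose, empty, translucent plastic beaker, 72 mm across the mouth, 80 mm tall, far taller than the potting cups. Origin at the centre of its underside, z up. Leave it where it is.
- transformer: Bystander: loose transformer with dark steel core and copper winding, 50 x 44 mm, 42 mm tall. Origin at the centre of its underside, z up. Leave it where it is. Two more loose parts (a copper ring 42 mm across and 16 mm high, and a blue block 42 x 22 x 30 mm high) stand unlisted among the things. Cans, cups, beaker and loose parts all stand at least 100 mm apart, centre to centre, at the start.
Things that resemble listed ones, but are neither listed nor needed, are in the scene too. What is shaped like the part that bears cup_xs_floor but yellow is not meant.

How it is judged:
At the end, for the whole second after the job is handed in: Each of the four cans stands in the cup of its own size: its axis within 12 mm of the cup's centre, its underside within 4 mm of the cup's floor, upright within 0.08 rad, released and at rest (horizontal distance between can_xs_mid and cup_xs_floor below 0.012 m and z of can_xs_mid in the frame of cup_xs_floor between 0.0185 and 0.0265 m and angle between each of can_xs_mid, can_s_mid, can_m_mid, can_l_mid's own z axis and vertical below 0.08 rad and linear speed of each of can_xs, can_s, can_m, can_l below 0.02 m/s and horizontal distance between can_s_mid and cup_s_floor below 0.012 m and z of can_s_mid in the frame of cup_s_floor between 0.021 and 0.029 m and horizontal distance between can_m_mid and cup_m_floor below 0.012 m and z of can_m_mid in the frame of cup_m_floor between 0.0235 and 0.0315 m and horizontal distance between can_l_mid and cup_l_floor below 0.012 m and z of can_l_mid in the frame of cup_l_floor between 0.026 and 0.034 m); the robot touches nothing.
It fails at once if a can is tipped over (angle between any of can_xs_mid, can_s_mid, can_m_mid, can_l_mid's own z axis and vertical above 0.7 rad).
It fails at once if the beaker is moved from its place (distance of beaker from where it was at the start of the episode above 0.02 m).
It fails at once if the transformer is moved from its place (distance of transformer from where it was at the start of the episode above 0.02 m).
It also fails if it takes over 115 s, if anything falls off the work surface, if the arm or the gripper's body presses on something with over 40 N, if the wrist force passes 120 N, or if a joint passes its speed limit or range.

ROBOT

A 6-joint arm with a two-finger parallel gripper is mounted at the origin on the work surface. World frame = base frame: x ahead of the robot, y to its left, z up, the work surface at z = 0. Lengths are in m, angles in rad, forces in N, time in s.
With the tool pointing down it reaches from about 0.3 to 0.85 m from the base axis. Payload 5.4 kg.
Tool frame: the origin (TCP) lies on the centre line of the jaws, within the pads' length; the fingertips stand 17 mm ahead of it and the grasp point (between the pads) lies 2 mm behind it (arm.nose_length is the distance from the TCP to the fingertips, in m); y points along the fingers, x is the direction in which the jaws open and shut, and the axes are right-handed (so a half turn about y gives the same grasp; the last joint's range is limited). The gripper opens to 85 mm and grips with 20 to 120 N. Pads are 22 mm wide; open, the fingers measure 114 mm over their backs; the gripper's body (76 mm by 85 mm) begins 54 mm behind the grasp point. The pads swing forward as they close: fully open they stand 13 mm farther back than shut.
Start: joints at [-0.21, 0.158, 1.597, -0, 1.386, -0.21], TCP at [0.575, -0, 0.248] pointing down, gripper open.
Joint ranges: [-2.91, 2.91], [-0.94, 2.29], [0.18, 2.7], [-1.29, 4.43], [0.17, 2.64], [-3, 3]. Speed limits (rad/s): [2.57, 2.57, 3.14, 3.14, 3.14, 3.14].

INTERFACE

Orientations are given as a unit quaternion [x, y, z, w].
In Python, from station import arm gives the robot as it stands.
- The arm moves only by the tool jog_arm, never from a script. Its argument "deltas" is text: rows parted by semicolons, each of 4 numbers parted by spaces: the shift along the tool's x, y, z in mm, then the turn about the tool's y in degrees. In form: x y z spin; .... A call has 1 to 20 rows; each row is the pose to reach, as a shift and turn from the pose commanded when the call began, along the tool's axes at that moment; what a row does not reach only later rows make up. A row lasts 1/12 s, in which the tool goes at most 41.7 mm and 7.16 degrees, less where a joint would pass 70% of its speed; a pose out of reach is approached as far as the arm can. A call with a gripper value outside its range is refused whole. "jaw" is the opening, from 0 (shut) to 1 (fully open), set as the call begins (left out, the last holds). The fingers move at their own pace and stop on an object; the grip force is fixed at half the most. Time passes only in rows, so rows that repeat a pose let the fingers close. It gives the time, the measured TCP pose, the force and the opening at its end, in the units of the state.
- arm.get_state(): the state, without advancing time (a new reading comes with each control period).
- arm.camera(name): name is "scene" or "side" or "wrist"; returns a dict with "frame" (420x560x3 uint8, blue, green, red), "fx", "fy", "cx", "cy" (pixels), "k1" (the pictures are not rectified: a ray, as slopes to the right and down, at radius r is drawn at 1 + k1 r^2 times it, then the intrinsics apply), "camera_from_world" (4x4, takes a point from world to camera coordinates); the wrist camera has in their place "mount" (4x4, takes a point from camera to tool coordinates, whose origin is the TCP and whose axes are the tool frame's). Camera axes: x right, y down, z forward; pixel columns grow to the right and rows downward; lengths in m; the calibration is good to about 2 mm. A picture is of the moment at which its call begins: read the wrist's pose just before it. There is no depth.
- arm.sign_off(): hands the job in, once; it reports no verdict.
The state is a dict: "time": time; "q": joint angles; "joint_vel": joint speeds; "joint_torque": joint torques, N m; "position": TCP position; "tool_rot": TCP orientation; "ft_force": force on the tool from outside, world axes, zero at the start; "moment": the same for the moment, N m; "opening": finger opening in m.
Only numpy, scipy, OpenCV 4.12 (cv2) and the standard library are available. Lean on these libraries where they do the work, as an engineer would, in place of code of your own. Each camera call takes 0.05 s, during which the arm holds its last target. There are 200 camera calls.

## Working session

There is one attempt and no reset: what is moved stays moved. The work goes in short steps, Python scripts to look and compute and a tool call to move; the robot and the scene stay as the last step left them, time stands still between calls to the robot, and variables do not carry over. Pictures are saved under pics/ and viewed, about 12 in all and at most 16, crops included, and the job is handed in when it is done.

Besides the shell and the picture viewer there is one more tool, called after "Emit:" by a JSON object that holds its "op" and its "data", one argument or row to a line. jog_arm: Moves the arm, as the interface text tells. Its arguments: {"type":"object","properties":{"deltas":{"type":"string"},"jaw":{"type":"number"}},"required":["deltas"]}

```bash
mkdir -p pics; ls
python3 - <<'E'
from station import arm
import cv2,pickle
s=arm.get_state();print(s)
d={}
for n in("scene","side"):
    c=arm.camera(n);d[n]=c;cv2.imwrite(f"pics/{n}0.png",c["frame"]);print({k:v for k,v in c.items() if k!="frame"})
pickle.dump(d,open("c0.pkl","wb"))
E
```

```text
pics
{'time': 0.0, 'q': array([-2.10099466e-01,  1.59045727e-01,  1.59824968e+00, -1.02564341e-05,
        1.38617380e+00, -2.10119057e-01]), 'joint_vel': array([ 0.00076117, -0.001279  , -0.00118781,  0.00172743, -0.00011532,
       -0.00278636]), 'joint_torque': array([ 1.96016467e-04, -3.96006632e+01, -3.31426942e+01, -2.07608541e-04,
        8.36965773e-03, -3.09808388e-05]), 'position': array([5.74431827e-01, 9.73510035e-05, 2.47309986e-01]), 'tool_rot': array([-7.06971579e-01,  6.42019824e-04,  6.57210278e-04,  7.07241361e-01]), 'ft_force': array([ 0.48102359, -0.87954191, -0.49280467]), 'moment': array([ 0.03247277, -0.00048787,  0.02513691]), 'opening': 0.08552522094518793}
{'fx': 513.6521341595662, 'fy': 513.6521341595662, 'cx': 276.54947067853936, 'cy': 208.2383397773399, 'k1': -0.08473748381540297, 'camera_from_world': array([[-0.30499485,  0.9522172 , -0.01614127,  0.150209  ],
       [ 0.58642354,  0.17442279, -0.79100197, -0.23754837],
       [-0.75039028, -0.25071715, -0.61160064,  1.72678134],
       [ 0.        ,  0.        ,  0.        ,  1.        ]])}
{'fx': 473.1616922216214, 'fy': 473.1616922216214, 'cx': 280.0848916874922, 'cy': 205.45970793539027, 'k1': -0.07278259082935197, 'camera_from_world': array([[ 0.97680815, -0.21298932, -0.02194032, -0.46305086],
       [-0.14593731, -0.58728657, -0.79611355,  0.09551826],
       [ 0.15667843,  0.78085212, -0.60474939,  1.00607357],
       [ 0.        ,  0.        ,  0.        ,  1.        ]])}
```

View pics/scene0.png

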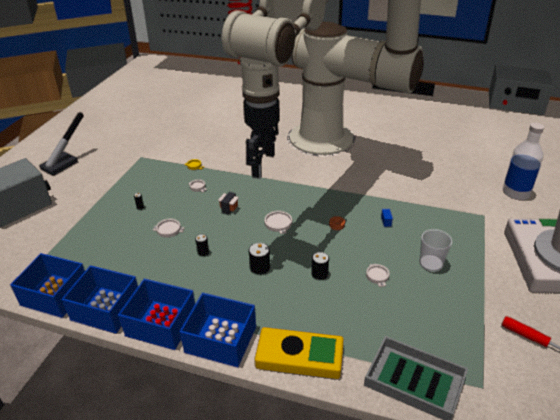

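View pics/side0.png

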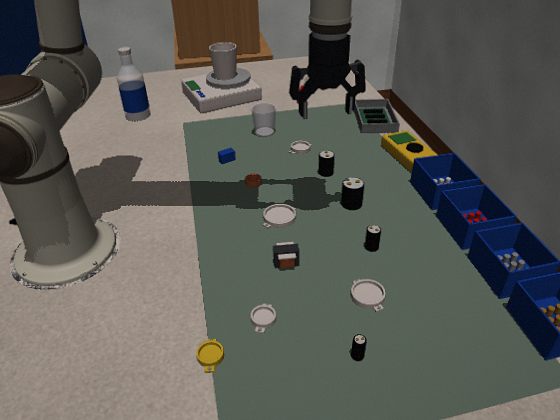

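The scene view shows cans at about (139,201), (202,245), (259,258) and (320,265). The white cups are at (198,186), (168,228), (278,222) and (378,274). The lookalikes are the yellow cup (194,164), the beaker (434,250), the ring (338,222) and the transformer (229,203). Next, an enlarged crop to read positions from.

```bash
cat > h.py <<'E'
import numpy as np,cv2
def K(c): return np.array([[c["fx"],0,c["cx"]],[0,c["fy"],c["cy"]],[0,0,1]]),np.array([c["k1"],0,0,0,0])
def ray(c,uv,z,cfw):
    k,d=K(c);p=cv2.undistortPoints(np.array([[uv]],float),k,d)[0,0]
    R=cfw[:3,:3];o=-R.T@cfw[:3,3];v=R.T@np.r_[p,1]
    return (o+v*(z-o[2])/v[2])[:2]
def wcfw(c,s):
    from scipy.spatial.transform import Rotation as Ro
    T=np.eye(4);T[:3,:3]=Ro.from_quat(s["tool_rot"]).as_matrix();T[:3,3]=s["position"]
    return np.linalg.inv(T@c["mount"])
E
python3 - <<'E'
import pickle,cv2
d=pickle.load(open("c0.pkl","rb"))
def crop(n,x,y,w,h,f,o):
    i=cv2.resize(d[n]["frame"][y:y+h,x:x+w],None,fx=f,fy=f,interpolation=cv2.INTER_CUBIC)
    for a in range(x-x%-20 if x%20 else x,x+w,20): cv2.putText(i,str(a),((a-x)*f,8),0,.3,(0,255,255));cv2.line(i,((a-x)*f,10),((a-x)*f,14),(0,255,255))
    for b in range(y,y+h):
        if b%20==0: cv2.putText(i,str(b),(0,(b-y)*f+3),0,.3,(0,255,255))
    cv2.imwrite(o,i)
crop("scene",120,150,160,130,5,"pics/a.png")
crop("scene",240,190,160,110,5,"pics/b.png")
E
```

```text
(no output)
```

View pics/a.png

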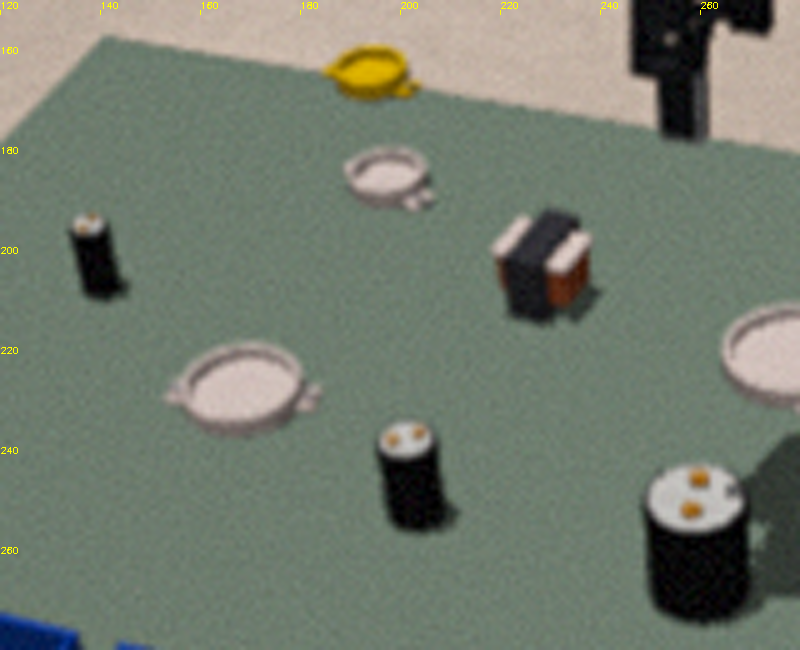

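View pics/b.png

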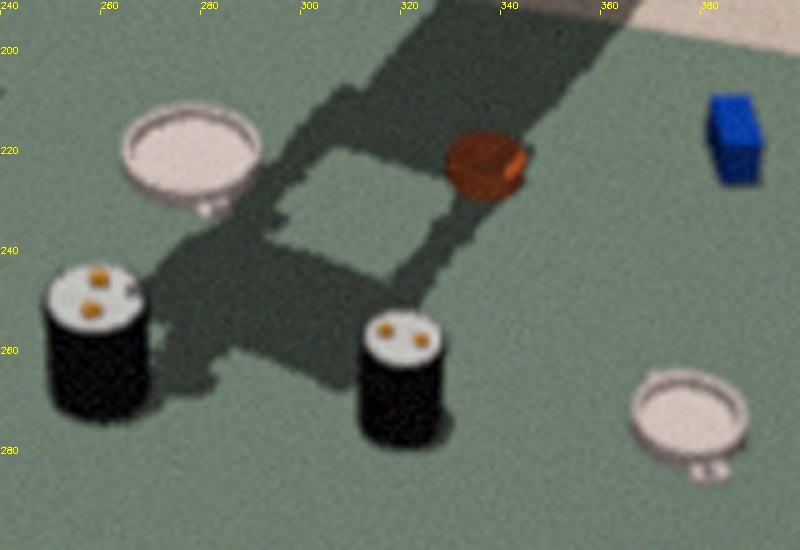

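Run:
```python
import pickle,numpy as np
from h import *
d=pickle.load(open("c0.pkl","rb"));c=d["scene"];s=d["side"]
P={"canXS":((138,195),.045,7,(358.5,338.5)),"canS":((201.4,238),.05,12,(373,229)),"canL":((259.4,249.6),.06,20.2,(352,183)),"canM":((320.4,257.6),.055,16,(326.5,155)),
"cup1":((197.4,184.4),.013,16.6,(263,314)),"cup2":((168.4,226.6),.013,25,(368,291)),"cup3":((278.2,219.8),.013,28.2,(279.5,213)),"cup4":((377.8,272.2),.013,23.6,(300.5,145.5)),"beaker":((435,240),.08,28,(264,108)),"transf":((229,194),.042,0,(286,247)),"blue":((386,212),.03,0,(226,153)),"ring":((337.5,221),.016,16,(253,179))}
for n,(uv,z,w,uv2) in P.items():
    T=c["camera_from_world"];a=ray(c,uv,z,T);b=ray(s,uv2,z,s["camera_from_world"])
    wd=np.linalg.norm(ray(c,(uv[0]+w/2,uv[1]),z,T)-ray(c,(uv[0]-w/2,uv[1]),z,T))
    print(n,a.round(4),b.round(4),"w",wd.round(4),"r",np.hypot(*a).round(3))
from station import arm
print(arm.camera("wrist")["mount"].round(3))
```

```text
canXS [ 0.52   -0.3916] [ 0.5187 -0.3914] w 0.0197 r 0.651
canS [ 0.6396 -0.1449] [ 0.6375 -0.1453] w 0.0295 r 0.656
canL [0.6484 0.0088] [0.6451 0.0082] w 0.0473 r 0.649
canM [0.6286 0.1508] [0.6269 0.1481] w 0.0369 r 0.646
cup1 [ 0.3861 -0.2769] [ 0.3823 -0.2794] w 0.049 r 0.475
cup2 [ 0.5851 -0.2692] [ 0.5829 -0.2713] w 0.0667 r 0.644
cup3 [ 0.4751 -0.0007] [ 0.4727 -0.0015] w 0.0748 r 0.475
cup4 [0.5948 0.2829] [0.5935 0.2807] w 0.0556 r 0.659
beaker [0.5208 0.3983] [0.5162 0.4017] w 0.0658 r 0.656
transf [ 0.4406 -0.153 ] [ 0.4548 -0.1474] w 0.0 r 0.466
blue [0.3824 0.2694] [0.3851 0.2634] w 0.0 r 0.468
ring [0.4389 0.1515] [0.4369 0.1446] w 0.0421 r 0.464
[[ 1.    -0.001 -0.001  0.   ]
 [ 0.    -0.313  0.95  -0.126]
 [-0.001 -0.95  -0.313  0.08 ]
 [ 0.     0.     0.     1.   ]]
```

Both views agree within about 3 mm. Cup sizes by width are XS (.384,-.278), M (.584,-.270), L (.474,-.001) and S (.594,.282). I'll take the largest can first and hover above it for a close check.

Emit:
{"op": "jog_arm", "data": {
  "deltas": "10 20 1 0;25 45 3 0;45 75 5 0;62 95 7 0;70 105 8 0;72 110 8 0;72 110 8 0;72 110 8 0",
  "jaw": 1
}}

```text
time: 0.82
position: [0.6468, 0.0079, 0.1386]
tool_rot: [0.707, -0.0, -0.0, -0.707]
ft_force: [-0.6, -0.5, 0.0]
opening: 0.0848
```

```bash
cat >> h.py <<'E'
def look(o):
    from station import arm
    import pickle
    s=arm.get_state();c=arm.camera("wrist");c["T"]=wcfw(c,s);pickle.dump(c,open("w.pkl","wb"))
    print(s["time"],s["position"].round(4),s["tool_rot"].round(4),s["ft_force"].round(1),s["opening"])
    f=c["frame"].copy()
    return s,c,f
def proj(c,P):
    k,d=K(c);T=c["T"];p=cv2.projectPoints(np.array(P,float),cv2.Rodrigues(T[:3,:3])[0],T[:3,3],k,d)[0];return p[:,0]
def circ(c,f,x,y,z,r,col):
    t=np.linspace(0,2*np.pi,60);P=np.c_[x+r*np.cos(t),y+r*np.sin(t),0*t+z]
    cv2.polylines(f,[proj(c,P).astype(int)],True,col)
E
python3 - <<'E'
from h import *
s,c,f=look(0)
circ(c,f,.6468,.0085,.06,.025,(0,255,0));circ(c,f,.474,-.001,.013,.037,(0,0,255));cv2.imwrite("pics/w1.png",f)
E
```

```text
0.8167 [0.6468 0.0079 0.1386] [ 0.7071 -0.     -0.     -0.7071] [-0.6 -0.5  0. ] 0.08475852381082954
```

View pics/w1.png

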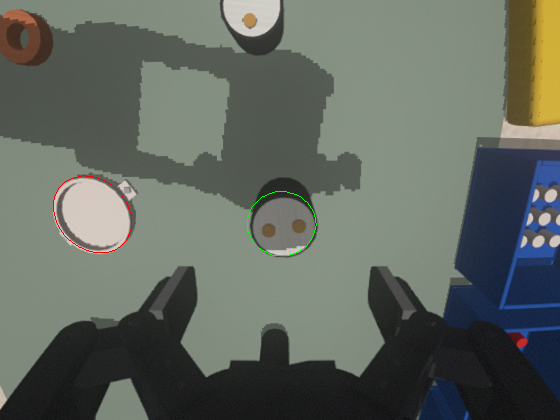

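The wrist view shows the largest can (283,225) and its cup (93,214) on their predicted circles to about 1 mm. I'll descend and grip.

Emit:
{"op": "jog_arm", "data": {
  "deltas": "0 15 0 0;0 35 0 0;0 60 0 0;0 80 0 0;0 93 0 0;0 100 0 0;0 101 0 0;0 101 0 0;0 101 0 0"
}}

```text
time: 1.62
position: [0.6482, 0.0077, 0.0391]
tool_rot: [0.707, 0.001, 0.001, -0.707]
ft_force: [0.4, -0.2, 0.4]
opening: 0.0852
```

Emit:
{"op": "jog_arm", "data": {
  "deltas": "0 0 0 0;0 0 0 0;0 0 0 0;0 0 0 0;0 0 0 0;0 0 0 0;0 0 0 0;0 0 0 0;0 0 0 0;0 0 0 0",
  "jaw": 0.45
}}

```text
time: 2.45
position: [0.6479, 0.0079, 0.0384]
tool_rot: [0.707, 0.001, 0.001, -0.707]
ft_force: [1.1, -0.1, 6.2]
opening: 0.0489
```

Emit:
{"op": "jog_arm", "data": {
  "deltas": "0 -10 0 0;0 -25 0 0;0 -40 0 0;0 -40 0 0;-10 -40 -1 0;-30 -40 -2 0;-60 -40 -4 0;-90 -40 -5 0;-120 -40 -7 0;-145 -40 -8 0;-162 -40 -9 0;-170 -40 -9 0;-174 -40 -9 0;-174 -40 -9 0;-174 -40 -9 0;-174 -40 -9 0"
}}

```text
time: 3.78
position: [0.4742, -0.0013, 0.0777]
tool_rot: [0.707, 0.001, 0.0, -0.707]
ft_force: [0.6, -0.0, -2.2]
opening: 0.0488
```

Run:
```python
from h import *
s,c,f=look(0)
circ(c,f,.474,-.001,.013,.033,(0,0,255));circ(c,f,.474,-.001,.063,.025,(0,255,0));cv2.imwrite("pics/w2.png",f)
```

```text
3.7833 [ 0.4742 -0.0013  0.0777] [ 7.072e-01  5.000e-04  5.000e-04 -7.070e-01] [ 0.6 -0.  -2.2] 0.04876255344679934
```

View pics/w2.png

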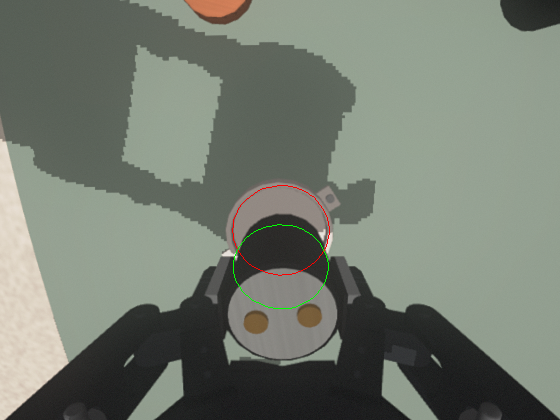

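The largest can (283,315) is held upright, with its cup below centred near (281,230) as predicted. Lowering it.

Emit:
{"op": "jog_arm", "data": {
  "deltas": "0 6 0 0;0 14 0 0;0 22 0 0;0 28 0 0;0 32 0 0;0 34 0 0;0 35 0 0;0 35 0 0;0 35 0 0;0 35 0 0"
}}

```text
time: 4.67
position: [0.4722, -0.0008, 0.0434]
tool_rot: [-0.707, 0.001, 0.001, 0.707]
ft_force: [-9.5, 2.5, 17.3]
opening: 0.0489
```

Emit:
{"op": "jog_arm", "data": {
  "deltas": "0 0 0 0;0 0 0 0;0 0 0 0;0 0 0 0;0 0 0 0;0 0 0 0;0 0 0 0;0 0 0 0;0 0 0 0",
  "jaw": 0.95
}}

```text
time: 5.42
position: [0.473, -0.001, 0.0423]
tool_rot: [0.707, -0.0, 0.0, -0.707]
ft_force: [-0.7, 0.5, 0.4]
opening: 0.0812
```

Emit:
{"op": "jog_arm", "data": {
  "deltas": "0 -10 0 0;0 -25 0 0;0 -45 0 0;0 -70 0 0;0 -88 0 0;0 -93 0 0;0 -93 0 0;0 -93 0 0"
}}

```text
time: 6.08
position: [0.4727, -0.001, 0.1349]
tool_rot: [-0.707, 0.0, 0.0, 0.707]
ft_force: [0.2, 0.1, -0.8]
opening: 0.0814
```

Run:
```python
from h import *
s,c,f=look(0)
circ(c,f,.474,-.001,.013,.037,(0,0,255));circ(c,f,.474,-.001,.065,.025,(0,255,0));cv2.imwrite("pics/w3.png",f)
```

```text
6.0833 [ 0.4727 -0.001   0.1349] [-7.071e-01  1.000e-04  1.000e-04  7.071e-01] [ 0.2  0.1 -0.8] 0.08135142821671797
```

View pics/w3.png

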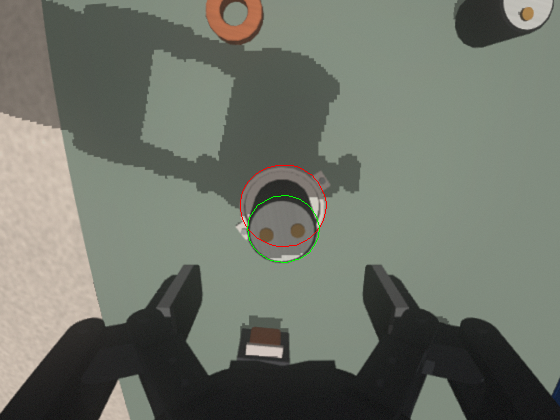

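The largest can stands in its cup, on the predicted circles at (283,230). Next is the second largest.

Emit:
{"op": "jog_arm", "data": {
  "deltas": "12 0 12 0;35 0 34 0;62 0 60 0;90 0 87 0;118 0 114 0;140 0 135 0;150 0 146 0;155 0 150 0;155 0 150 0;155 0 150 0;155 0 150 0",
  "jaw": 0.95
}}

```text
time: 7.05
position: [0.6269, 0.148, 0.1345]
tool_rot: [0.707, -0.001, -0.0, -0.707]
ft_force: [0.2, 0.8, -1.1]
opening: 0.0813
```

Emit:
{"op": "jog_arm", "data": {
  "deltas": "0 15 0 0;0 35 0 0;0 60 0 0;0 80 0 0;0 92 0 0;0 98 0 0;0 98 0 0;0 98 0 0;0 98 0 0"
}}

```text
time: 7.8
position: [0.6292, 0.1489, 0.039]
tool_rot: [-0.707, -0.001, -0.001, 0.707]
ft_force: [-0.1, 0.2, 0.2]
opening: 0.0811
```

Emit:
{"op": "jog_arm", "data": {
  "deltas": "0 0 0 0;0 0 0 0;0 0 0 0;0 0 0 0;0 0 0 0;0 0 0 0;0 0 0 0;0 0 0 0;0 0 0 0;0 0 0 0;0 0 0 0;0 0 0 0",
  "jaw": 0.32
}}

```text
time: 8.8
position: [0.6287, 0.1491, 0.0382]
tool_rot: [-0.707, -0.001, -0.001, 0.707]
ft_force: [0.5, -0.5, 5.6]
opening: 0.0384
```

Emit:
{"op": "jog_arm", "data": {
  "deltas": "0 -8 0 0;0 -25 0 0;0 -45 0 0;0 -65 -5 0;0 -75 -18 0;-4 -75 -42 0;-8 -75 -72 0;-11 -75 -105 0;-14 -75 -138 0;-18 -75 -171 0;-21 -75 -204 0;-25 -75 -237 0;-28 -75 -270 0;-32 -75 -303 0;-35 -75 -336 0;-39 -75 -366 0;-42 -75 -392 0;-44 -75 -409 0;-44 -75 -417 0;-44 -75 -419 0"
}}

```text
time: 10.47
position: [0.5835, -0.2712, 0.1119]
tool_rot: [-0.707, 0.001, -0.0, 0.707]
ft_force: [0.1, 0.9, -0.7]
opening: 0.0389
```

Emit:
{"op": "jog_arm", "data": {
  "deltas": "0 4 0 0;0 12 0 0;0 24 0 0;0 35 0 0;0 35 0 0;0 35 0 0"
}}

```text
time: 10.97
position: [0.5831, -0.2687, 0.0754]
tool_rot: [-0.706, 0.001, 0.001, 0.708]
ft_force: [0.5, 0.1, 0.0]
opening: 0.0388
```

Run:
```python
from h import *
s,c,f=look(0)
circ(c,f,.584,-.270,.013,.032,(0,0,255));cv2.imwrite("pics/w4.png",f)
```

```text
10.9667 [ 0.5831 -0.2687  0.0754] [-7.064e-01  7.000e-04  1.300e-03  7.078e-01] [0.5 0.1 0. ] 0.0387643857963365
```

View pics/w4.png

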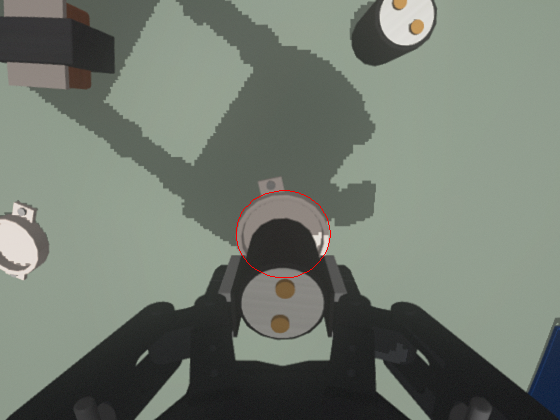

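The cup rim (283,232) is on its prediction and the can (283,302) is held straight. Lowering.

Emit:
{"op": "jog_arm", "data": {
  "deltas": "0 6 0 0;0 14 0 0;0 22 0 0;0 28 0 0;0 32 0 0;0 34 0 0;0 35 0 0;0 35 0 0;0 35 0 0;0 35 0 0"
}}

```text
time: 11.85
position: [0.5835, -0.2697, 0.0432]
tool_rot: [-0.707, 0.001, 0.001, 0.707]
ft_force: [-5.7, 2.8, 8.0]
opening: 0.0386
```

Emit:
{"op": "jog_arm", "data": {
  "deltas": "0 0 0 0;0 0 0 0;0 0 0 0;0 0 0 0;0 0 0 0;0 0 0 0;0 0 0 0;0 0 0 0;0 0 0 0",
  "jaw": 0.8
}}

```text
time: 12.6
position: [0.584, -0.27, 0.0423]
tool_rot: [0.707, 0.0, -0.0, -0.707]
ft_force: [-0.6, 0.4, 0.4]
opening: 0.0682
```

Emit:
{"op": "jog_arm", "data": {
  "deltas": "0 -10 0 0;0 -25 0 0;0 -45 0 0;0 -70 0 0;0 -88 0 0;0 -93 0 0;0 -93 0 0;0 -93 0 0"
}}

```text
time: 13.27
position: [0.5839, -0.27, 0.1354]
tool_rot: [0.707, 0.0, 0.0, -0.707]
ft_force: [-0.3, -0.1, 0.3]
opening: 0.0687
```

Run:
```python
from h import *
s,c,f=look(0)
circ(c,f,.584,-.270,.013,.032,(0,0,255));circ(c,f,.584,-.270,.060,.02,(0,255,0))
circ(c,f,.384,-.278,.013,.023,(0,0,255));circ(c,f,.6385,-.145,.05,.015,(0,255,0));circ(c,f,.5193,-.3915,.045,.011,(0,255,0));cv2.imwrite("pics/w5.png",f)
```

```text
13.2667 [ 0.5839 -0.27    0.1354] [ 7.072e-01  1.000e-04  1.000e-04 -7.070e-01] [-0.3 -0.1  0.3] 0.06869721487667513
```

View pics/w5.png

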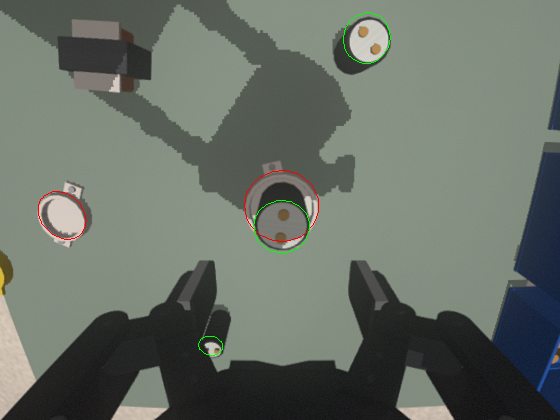

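The second largest is in its cup at (282,225), and the other predictions match too. Next is the second smallest.

Emit:
{"op": "jog_arm", "data": {
  "deltas": "4 0 10 0;12 0 29 0;22 0 50 0;32 0 74 0;42 0 97 0;50 0 114 0;54 0 123 0;54.5 0 125 0;54.5 0 125 0;54.5 0 125 0"
}}

```text
time: 14.15
position: [0.638, -0.1457, 0.1348]
tool_rot: [0.707, -0.001, -0.0, -0.707]
ft_force: [1.0, -0.1, 0.5]
opening: 0.0684
```

Emit:
{"op": "jog_arm", "data": {
  "deltas": "0 15 0 0;0 35 0 0;0 60 0 0;0 80 0 0;0 92 0 0;0 98 0 0;0 98 0 0;0 98 0 0;0 98 0 0"
}}

```text
time: 14.9
position: [0.6396, -0.1458, 0.039]
tool_rot: [0.708, 0.001, 0.001, -0.707]
ft_force: [0.7, 0.2, -0.2]
opening: 0.0684
```

Emit:
{"op": "jog_arm", "data": {
  "deltas": "0 0 0 0;0 0 0 0;0 0 0 0;0 0 0 0;0 0 0 0;0 0 0 0;0 0 0 0;0 0 0 0;0 0 0 0;0 0 0 0;0 0 0 0;0 0 0 0",
  "jaw": 0.2
}}

```text
time: 15.9
position: [0.6392, -0.1453, 0.0383]
tool_rot: [0.707, 0.001, 0.0, -0.707]
ft_force: [-0.1, 0.3, 5.5]
opening: 0.0284
```

Emit:
{"op": "jog_arm", "data": {
  "deltas": "0 -8 0 0;0 -25 0 0;0 -45 0 0;0 -65 5 0;0 -75 18 0;-4 -75 42 0;-8 -75 72 0;-11 -75 105 0;-14 -75 138 0;-18 -75 171 0;-21 -75 204 0;-25 -75 237 0;-28 -75 271 0;-32 -75 305 0;-35 -75 339 0;-39 -75 371 0;-42 -75 398 0;-44.5 -75 416 0;-44.5 -75 425 0;-44.5 -75 427 0"
}}

```text
time: 17.57
position: [0.5929, 0.2839, 0.1118]
tool_rot: [-0.707, -0.001, 0.001, 0.707]
ft_force: [-0.7, -0.4, -0.4]
opening: 0.0285
```

Emit:
{"op": "jog_arm", "data": {
  "deltas": "0 4 0 0;0 12 0 0;0 24 0 0;0 35 0 0;0 35 0 0;0 35 0 0"
}}

```text
time: 18.07
position: [0.5929, 0.281, 0.0753]
tool_rot: [0.707, -0.002, -0.001, -0.707]
ft_force: [0.4, -0.1, 0.3]
opening: 0.0284
```

Run:
```python
from h import *
s,c,f=look(0)
circ(c,f,.594,.282,.013,.027,(0,0,255));cv2.imwrite("pics/w6.png",f)
```

```text
18.0667 [0.5929 0.281  0.0753] [ 0.7074 -0.0016 -0.0009 -0.7068] [ 0.4 -0.1  0.3] 0.028402606052344882
```

View pics/w6.png

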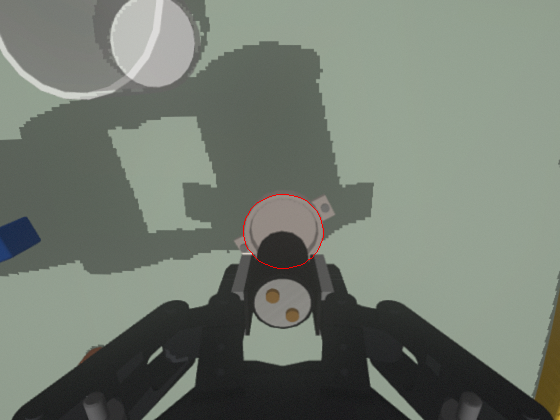

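The rim (283,231) matches its prediction and the can (283,303) is straight. Lowering, releasing, then on to the smallest.

Emit:
{"op": "jog_arm", "data": {
  "deltas": "0 6 0 0;0 14 0 0;0 22 0 0;0 28 0 0;0 32 0 0;0 34 0 0;0 35 0 0;0 35 0 0;0 35 0 0;0 35 0 0"
}}

```text
time: 18.95
position: [0.5934, 0.2819, 0.0433]
tool_rot: [0.707, -0.001, -0.001, -0.707]
ft_force: [-5.8, -1.2, 9.1]
opening: 0.0287
```

Emit:
{"op": "jog_arm", "data": {
  "deltas": "0 0 0 0;0 0 0 0;0 0 0 0;0 0 0 0;0 0 0 0;0 0 0 0;0 0 0 0;0 0 0 0;0 0 0 0",
  "jaw": 0.65
}}

```text
time: 19.7
position: [0.594, 0.282, 0.0423]
tool_rot: [-0.707, -0.0, 0.0, 0.707]
ft_force: [-0.8, 0.1, 0.2]
opening: 0.0557
```

Emit:
{"op": "jog_arm", "data": {
  "deltas": "0 -10 0 0;0 -25 0 0;0 -45 0 0;0 -70 0 0;0 -88 0 0;0 -93 0 0;0 -93 0 0;0 -93 0 0"
}}

```text
time: 20.37
position: [0.5939, 0.282, 0.1354]
tool_rot: [-0.707, -0.0, -0.0, 0.707]
ft_force: [0.9, -0.5, -0.5]
opening: 0.0555
```

Run:
```python
from h import *
s,c,f=look(0)
circ(c,f,.594,.282,.013,.027,(0,0,255));circ(c,f,.594,.282,.055,.015,(0,255,0));cv2.imwrite("pics/w7.png",f)
```

```text
20.3667 [0.5939 0.282  0.1354] [-7.071e-01 -1.000e-04 -1.000e-04  7.071e-01] [ 0.9 -0.5 -0.5] 0.05545160720619818
```

View pics/w7.png

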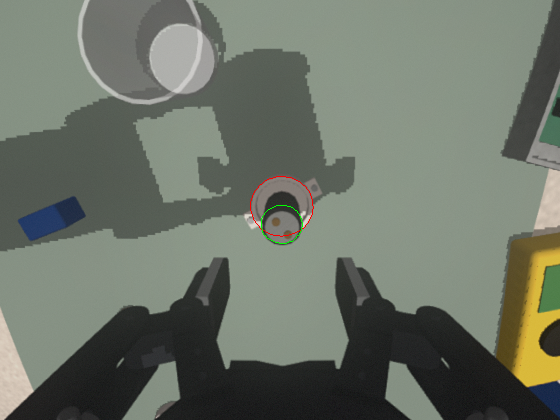

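The second smallest is in its cup at (282,225). Now the smallest.

Emit:
{"op": "jog_arm", "data": {
  "deltas": "-2 0 -12 0;-4 0 -34 0;-8 0 -64 0;-12 0 -98 0;-16 0 -132 0;-20 0 -166 0;-23 0 -200 0;-26 0 -234 0;-30 0 -268 0;-34 0 -302 0;-38 0 -336 0;-41 0 -370 0;-45 0 -404 0;-49 0 -438 0;-53 0 -472 0;-57 0 -506 0;-61 0 -540 0;-65 0 -574 0;-69 0 -606 0;-72 0 -636 0"
}}

```text
time: 22.08
position: [0.5199, -0.3558, 0.1337]
tool_rot: [-0.707, 0.001, 0.0, 0.708]
ft_force: [-0.0, 0.9, -0.2]
opening: 0.0553
```

Emit:
{"op": "jog_arm", "data": {
  "deltas": "-2 0 -18 0;-3 0 -30 0;-3 0 -36 0;-3 0 -37.5 0;-3 0 -37.5 0;-3 0 -37.5 0;-3 0 -37.5 0"
}}

```text
time: 22.67
position: [0.5193, -0.3902, 0.1352]
tool_rot: [-0.707, -0.0, 0.001, 0.707]
ft_force: [-0.6, 0.1, -0.7]
opening: 0.0558
```

Run:
```python
from h import *
s,c,f=look(0)
circ(c,f,.384,-.278,.013,.023,(0,0,255));circ(c,f,.5193,-.3915,.045,.011,(0,255,0));cv2.imwrite("pics/w8.png",f)
```

```text
22.6667 [ 0.5193 -0.3902  0.1352] [-7.069e-01 -4.000e-04  6.000e-04  7.073e-01] [-0.6  0.1 -0.7] 0.05582095665427982
```

View pics/w8.png

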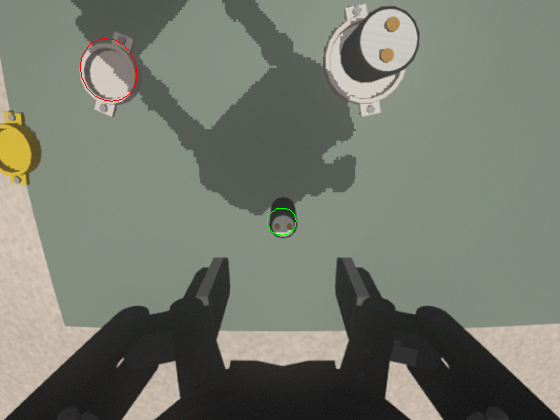

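The can (283,225) is about 1.5 mm lower in y than predicted, which is harmless, and the cup (109,71) matches. Descend and grip.

Emit:
{"op": "jog_arm", "data": {
  "deltas": "0 15 0 0;0 35 -1 0;0 60 -1 0;0 80 -1 0;0 94 -1 0;0 100 -1 0;0 101 -1 0;0 101 -1 0;0 101 -1 0"
}}

```text
time: 23.47
position: [0.5199, -0.3933, 0.036]
tool_rot: [0.708, 0.001, 0.001, -0.706]
ft_force: [-0.5, 0.2, 0.6]
opening: 0.056
```

Emit:
{"op": "jog_arm", "data": {
  "deltas": "0 0 0 0;0 0 0 0;0 0 0 0;0 0 0 0;0 0 0 0;0 0 0 0;0 0 0 0;0 0 0 0;0 0 0 0;0 0 0 0;0 0 0 0;0 0 0 0",
  "jaw": 0.1
}}

```text
time: 24.47
position: [0.5195, -0.3932, 0.0355]
tool_rot: [0.708, 0.0, 0.0, -0.707]
ft_force: [0.8, 0.9, 4.9]
opening: 0.0201
```

Emit:
{"op": "jog_arm", "data": {
  "deltas": "0 -8 0 0;0 -25 0 0;0 -40 0 0;-4 -43 4 0;-15 -43 13 0;-33 -43 28 0;-55 -43 47 0;-78 -43 66 0;-100 -43 85 0;-118 -43 100 0;-129 -43 110 0;-134 -43 114 0;-134.5 -43 114.5 0;-134.5 -43 114.5 0;-134.5 -43 114.5 0;-134.5 -43 114.5 0"
}}

```text
time: 25.8
position: [0.3852, -0.2789, 0.0776]
tool_rot: [0.707, 0.0, 0.0, -0.707]
ft_force: [0.6, -0.2, -0.9]
opening: 0.0203
```

Run:
```python
from h import *
s,c,f=look(0)
circ(c,f,.384,-.278,.013,.023,(0,0,255));cv2.imwrite("pics/w9.png",f)
```

```text
25.8 [ 0.3852 -0.2789  0.0776] [ 7.074e-01  2.000e-04  3.000e-04 -7.068e-01] [ 0.6 -0.2 -0.9] 0.020280076854642955
```

View pics/w9.png

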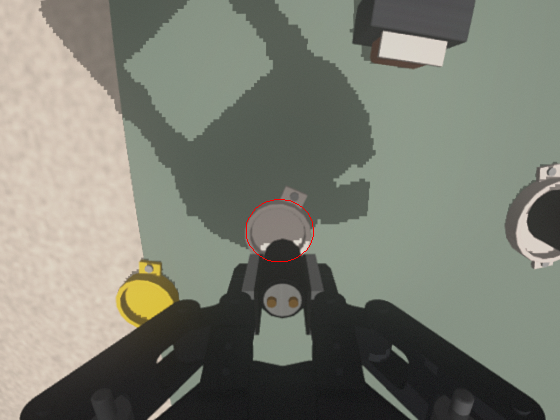

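The cup rim (280,230) matches and the can (283,300) is centred. Lowering and releasing.

Emit:
{"op": "jog_arm", "data": {
  "deltas": "0 6 0 0;0 14 0 0;0 22 0 0;0 29 0 0;0 34 0 0;0 37 0 0;0 38 0 0;0 38 0 0;0 38 0 0;0 38 0 0"
}}

```text
time: 26.68
position: [0.384, -0.2775, 0.0403]
tool_rot: [-0.706, 0.001, 0.001, 0.708]
ft_force: [-6.4, 5.9, 16.4]
opening: 0.0198
```

Emit:
{"op": "jog_arm", "data": {
  "deltas": "0 0 0 0;0 0 0 0;0 0 0 0;0 0 0 0;0 0 0 0;0 0 0 0;0 0 0 0;0 0 0 0;0 0 0 0",
  "jaw": 0.55
}}

```text
time: 27.43
position: [0.3845, -0.278, 0.0393]
tool_rot: [-0.707, 0.0, -0.0, 0.707]
ft_force: [-0.7, -0.5, 0.0]
opening: 0.0468
```

Emit:
{"op": "jog_arm", "data": {
  "deltas": "0 -10 0 0;0 -25 0 0;0 -45 0 0;0 -70 0 0;0 -95 0 0;0 -120 0 0;0 -140 0 0;0 -150 0 0;0 -150 0 0;0 -150 0 0;0 -150 0 0;0 -150 0 0"
}}

```text
time: 28.43
position: [0.3838, -0.2772, 0.1876]
tool_rot: [-0.706, 0.001, 0.001, 0.708]
ft_force: [0.2, -0.4, -0.8]
opening: 0.0471
```

Run:
```python
from h import *
from station import arm
s,c,f=look(0)
W=c["frame"]
circ(c,f,.384,-.278,.013,.023,(0,0,255));circ(c,f,.384,-.278,.05,.011,(0,255,0))
d=arm.camera("side");d["T"]=d["camera_from_world"];g=d["frame"].copy()
for x,y,R,r,h in((.384,-.278,.023,.011,.05),(.594,.282,.027,.015,.055),(.584,-.27,.032,.02,.06),(.474,-.001,.037,.025,.065)):
    circ(d,g,x,y,.013,R,(0,0,255));circ(d,g,x,y,h,r,(0,255,0))
cv2.imwrite("pics/f.png",np.hstack([cv2.resize(f[100:400,130:430],(380,420)),g[:,140:]])[:, :800])
```

```text
28.4333 [ 0.3838 -0.2772  0.1876] [-7.062e-01  8.000e-04  7.000e-04  7.080e-01] [ 0.2 -0.4 -0.8] 0.047127650541841336
```

View pics/f.png

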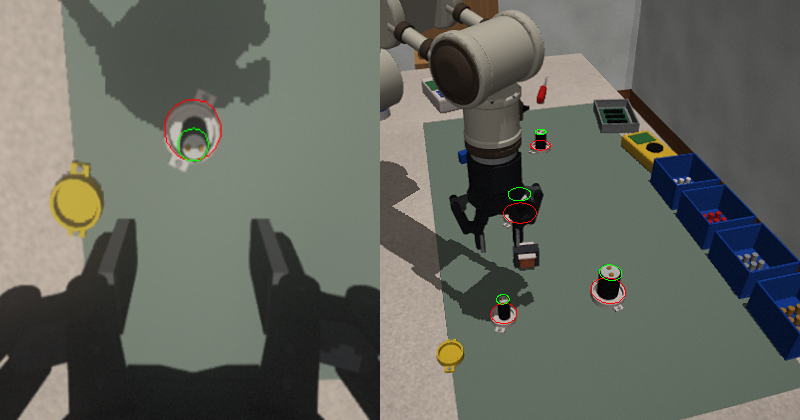

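The wrist view shows the smallest can (193,145) in its cup. In the side view the other two visible cans sit on their predicted circles, and the largest is mostly behind the gripper. Handing in.

```bash
python3 -c "
from station import arm
print(arm.sign_off())"
```

```text
the job is handed in; nothing more can be done
None
```

All four can capacitors are standing in the white potting cups of their own size, and the job was handed in at about 28.5 s of the 115 s allowed. `arm.sign_off()` gives no verdict, so success is my reading of the pictures.

- **Placement:** wrist pictures taken after each release showed every can upright and within about 2 mm of the position I predicted for it. Each can touched down at the height expected for its cup floor.
- **Forces:** the highest wrist force reading at the end of any move was about 20 N, well under the 120 N limit.
- **Last look:** the final side picture agreed for the smallest, second smallest and second largest cans. The largest was mostly hidden by the gripper there, so its last clear check is the one right after its release.
- **Beaker and transformer:** I never went near either of them. I did not re-measure their positions at the end.

No check failed. The only differences were 1–2 mm between the smallest can's predicted and seen position, before pickup and in its cup, and up to about 4 mm between the two cameras on the cans and cups.

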